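# Tip the drip tray so the spark plugs run into the scoop, then take the scoop out

### The arm

A 7-joint arm with a two-finger parallel gripper is mounted at the origin on a cart in front of the work surface, level with it; the furniture and walls round the work are solid. World frame = base frame: x ahead of the robot, y to its left, z up, the work surface at z = 0. Lengths are in mm, angles in rad, forces in N, time in s.
With the tool pointing down it reaches from about 400 to 875 mm from the base axis. Payload 4.4 kg.
Tool frame: the origin (TCP) lies midway between the tips of the shut fingers; the grasp point (between the pads) lies 19 mm behind it; z points along the fingers, y is the line along which they close (so a half turn about z gives the same grasp; the last joint's range is limited). The gripper opens to 85 mm and grips with 20 to 120 N. Pads are 22 mm wide; open, the fingers measure 114 mm over their backs; the gripper's body (76 mm by 85 mm) begins 54 mm behind the grasp point. The pads swing forward as they close: fully open they stand 13 mm farther back than shut.
Start: joints at [1.191, 0.628, 0.038, 1.517, -0.027, 0.996, -0.02], TCP at [200.667, -618.264, 231.313] pointing down, gripper open.
Joint ranges: [-3.06, 3.06], [-0.37, 2.12], [-1.25, 1.32], [0.18, 2.47], [-1.1, 4.24], [0.23, 1.98], [-2.94, 2.94]. Speed limits (rad/s): [2.57, 2.57, 3.14, 3.14, 3.14, 3.14, 3.14].

### API

Orientations are given as [roll, pitch, yaw] about the fixed x, y, z axes, in that order (R = Rz(yaw) Ry(pitch) Rx(roll)).
In Python, from cell import ctrl gives the robot as it stands.
- The arm moves only by the shell command python3 -m handwheel 'ROWS'. ROWS is JSON, a list of rows, each a list of 3 entries, a list of its own where there are three numbers: the turn, a rotation vector about the tool's x, y, z in degrees, then the shift along the tool's x, y, z in m, then the closure, from 0 (fully open) to 1 (shut). A call has 1 to 5 rows; each row shifts and turns the commanded pose from where the row before left it, along the tool's axes as they then stand; what a row does not reach is not made up. A row lasts 1/12 s, in which the tool goes at most 41.7 mm and 7.16 degrees, less where a joint would pass 70% of its speed; a pose out of reach is approached as far as the arm can. A call is refused whole if a number of a shift passes 0.0417 or a number of a turn 7.16, either way. A call with a gripper value outside its range is refused whole. The fingers move at their own pace and stop on an object; the grip force is fixed at half the most. Time passes only in rows, so rows that do not move let the fingers close. It gives the time, the measured TCP pose, the force, the opening and the grip force at its end, in the units of the state.
- ctrl.read_state(): the state, without advancing time (a new reading comes with each control period).
- ctrl.get_image(name): name is "scene" or "top" or "wrist"; returns a dict with "pixels" (384x512x3 uint8, red, green, blue), "fx", "fy", "cx", "cy" (pixels), "k1" (the pictures are not rectified: a ray, as slopes to the right and down, at radius r is drawn at 1 + k1 r^2 times it, then the intrinsics apply), "pose" (4x4, takes a point from camera to world coordinates); the wrist camera has in their place "T_tool_cam" (4x4, takes a point from camera to tool coordinates, whose origin is the TCP and whose axes are the flange's). Camera axes: x right, y up, looking along -z (the intrinsics and any distortion apply to the point x, -y, -z); pixel columns grow to the right and rows downward; lengths in mm; the calibration is good to about 2 mm. A picture is of the moment at which its call begins: read the wrist's pose just before it. There is no depth.
- ctrl.finish_job(): hands the job in; it is judged then, once.
The state is a dict: "clock": time; "qpos": joint angles; "qd": joint speeds; "tau": joint torques, N m; "eef_pos": TCP position; "tool_rot": TCP orientation; "force": force on the tool from outside, world axes, zero at the start; "torque": the same for the moment, N m; "width": finger opening in mm; "gripper_force": force on a finger pad.
Only numpy, scipy, OpenCV 4.12 (cv2) and the standard library are available. Lean on these libraries where they do the work, as an engineer would, in place of code of your own. Each camera call takes 0.05 s, during which the arm holds its last target. There are 200 camera calls.

### The job

Four used spark plugs lie scattered in the shallow steel tray, and a scoop waits inside the tray at the end away from the tray's bar handle, its mouth toward them. Lift the tray by its handle to tip it until all four plugs have slid into the scoop, and lay the tray flat on its mat again. Then lift the scoop out by its top grip, level so that no plug is lost, and stand it on the middle of the small plywood board, disturbing nothing else.

Things in the scene. Friction and masses are not known exactly. Their poses are not given: they have to be found in the camera images.
- tray: Loose, on a 6 mm rubber mat: shallow tray of dark steel sheet, outside 178 (its x) x 288 (y) x 40 mm high, walls 4 mm, about 0.95 kg loaded. Origin: centre of underside, z up. Scoop at the +y end on the floor (6 mm above the origin); the rest is a 150 mm wide bed at 10 mm between 14 mm high side rails. Handle at the -y end. Smooth: plugs slide at 12 to 20 degrees of tip, run freely at 30 to 40.
- tray_handle (a point): Middle of the tray's round steel handle bar: 12 mm diameter, 60 mm long, parallel to the tray's x, at y = -185, z = 48 mm in the tray's frame, 35 mm clear of the tray's wall, 30 mm or more free under it. Pinched from above (fingers closing along the tray's y) it turns between the fingers as the tray tips.
- scoop: Loose aluminium scoop standing in the tray, axes parallel to the tray's; 158 mm wide (x), 120 mm deep (y), 0.18 kg (0.38 kg loaded). Origin: centre of its underside, z up. Open mouth at y = -60, back wall 40 mm high at y = +60 mm by the tray's +y end wall; side walls 34 mm high. Flat smooth floor 2.5 mm thick without a lip, just below the tray's bed: carried level the plugs stay in.
- scoop_grip (a point): Centre of the scoop's top grip: level black rubber-covered strap along the scoop's x between two uprights, 10 mm thick (along y), 18 mm high, 150 mm long, at y = +5, z = 85 mm in the scoop's frame (top at 94 mm). Pinch it from above, fingers closing along y.
- plug_0_mid (a point): Spark plug 0 of four alike (50 g, 62 mm long, 20 mm across its hexagon): point in the middle of its length, on its axis; starts lying on the tray floor between the scoop and the handle.
- plug_1_mid (a point): Spark plug 1 of four alike (50 g, 62 mm long, 20 mm across its hexagon): point in the middle of its length, on its axis; starts lying on the tray floor between the scoop and the handle.
- plug_2_mid (a point): Spark plug 2 of four alike (50 g, 62 mm long, 20 mm across its hexagon): point in the middle of its length, on its axis; starts lying on the tray floor between the scoop and the handle.
- plug_3_mid (a point): Spark plug 3 of four alike (50 g, 62 mm long, 20 mm across its hexagon): point in the middle of its length, on its axis; starts lying on the tray floor between the scoop and the handle.
- tape_roll: Bystander, loose: black roll of tape, 62 x 60 x 19 mm, lying flat on the left part of the bench. Origin: centre of its underside. Leave it alone.
- tray_pivot (a point): Edge about which the tray tips when its handle is raised: outer edge of the feet at its far (+y) end, at x = 0, y = +139, z = 0 mm in the tray's frame.
- board_top (a point): Centre of the top of a fixed plywood board lying at the right edge of the bench, right of the tray: 200 mm (its x) by 140 mm (its y), 12 mm thick. z up.
- carton_small: Bystander, loose: small white carton, 91 x 61 x 46 mm, at the left of the tray, behind the vice. Origin: centre of its underside. Leave it alone.

How it is judged:
By the outcome, as a careful person would: the job done as asked, in the order asked, and still so for the second after the job is handed in, with the robot touching nothing.
It also fails if it takes over 67 s, if anything falls off the work surface, if the arm or the gripper's body presses on something with over 40 N, if the wrist force passes 120 N, or if a joint passes its speed limit or range.

## Working session

There is one attempt and no reset: what is moved stays moved. The work goes in short steps, Python scripts to look and compute and a shell command to move; the robot and the scene stay as the last step left them, time stands still between calls to the robot, and variables do not carry over. Pictures are saved under pics/ and viewed, at most 13 in all, crops included, and the job is handed in when it is done.

```bash
mkdir -p pics; ls; cat > h.py <<'E'
import numpy as np, cv2
from cell import ctrl
def grab(n,f):
    s=ctrl.read_state(); im=ctrl.get_image(n)
    cv2.imwrite('pics/'+f,cv2.cvtColor(im['pixels'],cv2.COLOR_RGB2BGR))
    return s,im
E
python3 - <<'E'
from h import *
import pickle
for n in('top','scene'):
    s,im=grab(n,n+'0.png'); pickle.dump((s,im),open(n+'0.pkl','wb'))
    print(n,im['fx'],im['cx'],im['cy'],im['k1'],np.round(im['pose'],3).tolist())
a=cv2.imread('pics/top0.png');b=cv2.imread('pics/scene0.png')
cv2.imwrite('pics/t.png',cv2.resize(a,(800,600),interpolation=cv2.INTER_CUBIC))
cv2.imwrite('pics/s.png',cv2.resize(b,(800,600),interpolation=cv2.INTER_CUBIC))
print(s)
E
```

```text
pics
top 415.2521357926943 256.5510269571931 188.88306123094742 -0.0042520397849738125 [[0.029, 0.996, -0.086, 469.047], [-1.0, 0.029, 0.003, 17.726], [0.006, 0.086, 0.996, 1444.198], [0.0, 0.0, 0.0, 1.0]]
scene 478.3798202980302 251.16694188260243 184.4646881737592 -0.17260114756991085 [[-0.867, 0.28, -0.412, -110.416], [-0.497, -0.45, 0.742, 1253.389], [0.023, 0.848, 0.529, 966.873], [0.0, 0.0, 0.0, 1.0]]
{'clock': 0.05, 'qpos': array([ 1.19123622,  0.62930818,  0.03844557,  1.51834104, -0.02700864,
        0.99626809, -0.01997509]), 'qd': array([-0.00134747,  0.00127921,  0.00011526,  0.00260431,  0.00053355,
       -0.00062569, -0.00047766]), 'tau': array([ 2.15051892e-03, -5.65050495e+01,  1.23151079e+00, -1.94194883e+01,
        1.12119026e-02,  5.38437220e-03, -4.17756632e-05]), 'eef_pos': array([ 200.45943496, -617.69075812,  230.42233944]), 'tool_rot': array([-3.13978604e+00,  1.59548881e-05,  3.13778018e-01]), 'force': array([-0.41016532,  0.35654756,  1.14308052]), 'torque': array([ 0.0301095 , -0.03815951, -0.00651028]), 'gripper_force': 0.0, 'width': 85.24218304491464}
```

View pics/t.png

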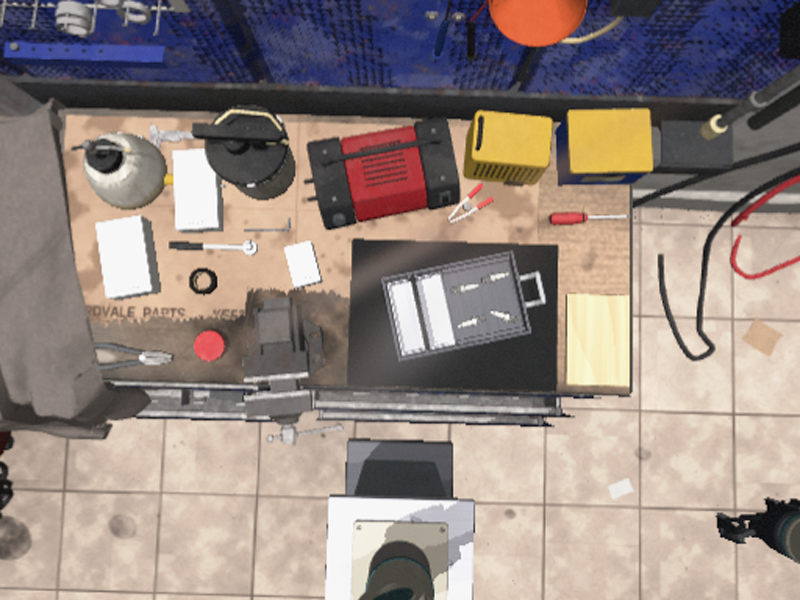

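View pics/s.png

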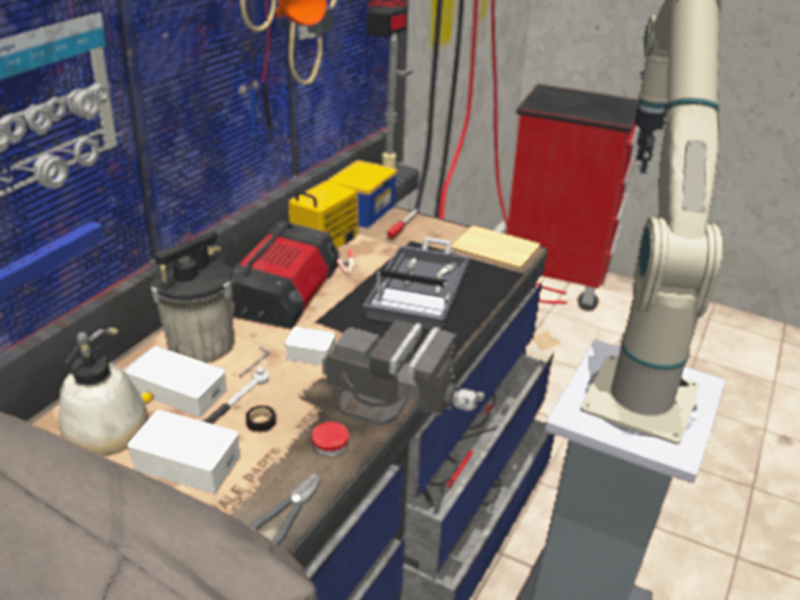

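Top view (800x600): the tray is centred near (455,305), with the scoop at its left end, the handle at (533,288) on the right, and the board near (598,338). I'll enlarge the tray and board.

```bash
python3 - <<'E'
import cv2
a=cv2.imread('pics/top0.png')[150:255,230:410]
cv2.imwrite('pics/tc.png',cv2.resize(a,None,fx=4.4,fy=4.4,interpolation=cv2.INTER_CUBIC))
E
```

```text
(no output)
```

View pics/tc.png

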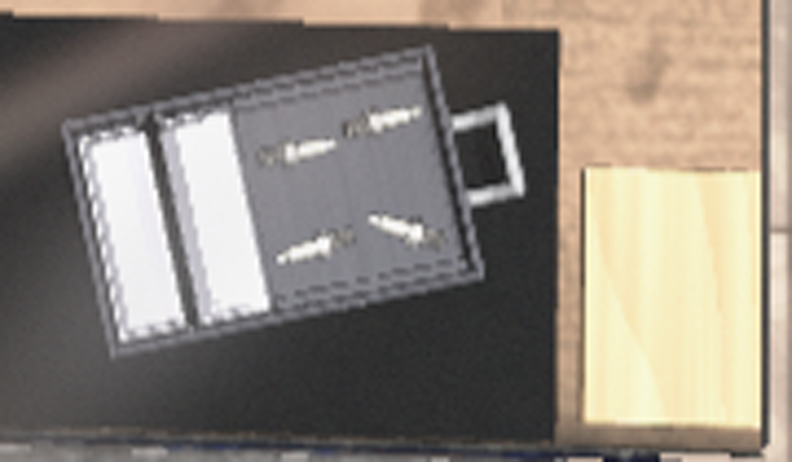

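The crop (4.4x, offset 230,150) shows:
- Tray rim corners: (66,124), (432,48), (482,276), (114,354).
- Handle bar: from (503,106) to (521,194).
- Scoop strap: from (152,122) to (192,326).
- Board: (584,168) to (761,428).

```bash
cat >> h.py <<'E'
def ray(im,u,v,pose=None):
    P=im['pose'] if pose is None else pose
    d=np.array([(u-im['cx'])/im['fx'],(v-im['cy'])/im['fy']]); s=d.copy()
    for _ in range(20): s=d/(1+im['k1']*(s@s))
    return P[:3,3],P[:3,:3]@np.array([s[0],-s[1],-1])
def at(im,u,v,z,pose=None):
    o,d=ray(im,u,v,pose); return o+d*(z-o[2])/d[2]
def proj(im,p,pose=None):
    P=im['pose'] if pose is None else pose
    c=P[:3,:3].T@(np.array(p)-P[:3,3]); s=np.array([c[0],-c[1]])/-c[2]; s=s*(1+im['k1']*(s@s))
    return s*[im['fx'],im['fy']]+[im['cx'],im['cy']]
E
python3 - <<'E'
from h import *
import pickle
s,im=pickle.load(open('top0.pkl','rb'))
f=lambda u,v,z:at(im,u/4.4+230-.4,v/4.4+150-.4,z)
r=[f(*p,46)for p in[(66,124),(432,48),(482,276),(114,354)]]
print('rim',np.round(r),[np.linalg.norm(r[i]-r[i-1]) for i in range(4)])
c=np.mean(r,0);ydir=(r[0]+r[3]-r[1]-r[2]);ydir/=np.linalg.norm(ydir);print('c',c,'yaw of y',np.degrees(np.arctan2(ydir[1],ydir[0])))
xd=r[1]-r[2]+r[0]-r[3];print('x yaw',np.degrees(np.arctan2(xd[1],xd[0])))
h=[f(*p,58) for p in[(503,106),(521,194)]];print('handle',h,np.mean(h,0),'pred',c-185*ydir)
g=[f(*p,106) for p in[(152,122),(192,326)]];print('grip',g,np.mean(g,0))
b=[f(*p,12)for p in[(584,168),(761,170),(761,428),(584,422)]];print('board',np.round(b),np.mean(b,0))
print('pivot',c+139*ydir)
E
```

```text
rim [[ 626.   55.   46.]
 [ 693. -226.   46.]
 [ 518. -267.   46.]
 [ 451.   13.   46.]] [np.float64(180.03714499894502), np.float64(289.0667530356751), np.float64(179.74009398599463), np.float64(287.8438192933472)]
c [ 572.19551046 -106.60124233   46.        ] yaw of y 103.53570129468463
x yaw 13.321638720591062
handle [array([ 648.38159099, -279.31515821,   58.        ]), array([ 581.27821094, -293.78349623,   58.        ])] [ 614.82990097 -286.54932722   58.        ] pred [ 615.49498379 -286.4627324    46.        ]
grip [array([622.59167453, -10.22063881, 106.        ]), array([473.67448114, -43.52526612, 106.        ])] [548.13307783 -26.87295246 106.        ]
board [[ 607. -354.   12.]
 [ 610. -494.   12.]
 [ 408. -493.   12.]
 [ 408. -355.   12.]] [ 508.1263151  -423.89953981   12.        ]
pivot [539.66239266  28.53793129  46.        ]
```

The measurements agree with the given sizes: the tray is at 13.5° yaw, the handle at (615,-286), the board at (508,-424). I'll move over the handle.

```bash
python3 -m handwheel '[[[0,0,4.5],[0,0,0],0.3],[[0,0,0],[0.024,-0.0112,0],0.6],[[0,0,0],[0.024,-0.0112,0],0.6],[[0,0,0],[0.024,-0.0112,0],0.6],[[0,0,0],[0.024,-0.0112,0],0.6]]'
python3 -m handwheel '[[[0,0,0],[0.024,-0.0112,0],0.6],[[0,0,0],[0.024,-0.0112,0],0.6],[[0,0,0],[0.024,-0.0112,0],0.6],[[0,0,0],[0.024,-0.0112,0],0.6],[[0,0,0],[0.024,-0.0112,0],0.6]]'
python3 -m handwheel '[[[0,0,0],[0.024,-0.0112,0],0.6],[[0,0,0],[0.024,-0.0112,0],0.6],[[0,0,0],[0.024,-0.0112,0],0.6],[[0,0,0],[0.024,-0.0112,0],0.6],[[0,0,0],[0.024,-0.0112,0],0.6]]'
python3 -m handwheel '[[[0,0,0],[0.024,-0.0112,0],0.6],[[0,0,0],[0.024,-0.0112,0],0.6],[[0,0,0],[0.024,-0.0112,0],0.6],[[0,0,0],[0.024,-0.0112,0],0.6],[[0,0,0],[0,0,0],0.6]]'
python3 - <<'E'
from h import *
s=ctrl.read_state();print(s['eef_pos'],s['tool_rot'],s['width'])
E
```

```text
clock: 0.52
eef_pos: [284.2, -551.3, 230.8]
tool_rot: [-3.141, 0.0, 0.235]
force: [0.7, 1.0, -0.1]
width: 34.2
gripper_force: 0.0
clock: 0.93
eef_pos: [387.9, -468.7, 230.9]
tool_rot: [-3.141, 0.0, 0.235]
force: [0.0, 0.2, -0.4]
width: 34.1
gripper_force: 0.0
clock: 1.35
eef_pos: [491.5, -386.4, 230.9]
tool_rot: [-3.141, 0.001, 0.235]
force: [0.2, -0.5, -0.4]
width: 34.6
gripper_force: 0.0
clock: 1.77
eef_pos: [579.1, -314.8, 230.5]
tool_rot: [-3.138, -0.004, 0.244]
force: [-0.4, 1.1, 0.4]
width: 34.6
gripper_force: 0.0
[ 579.11923521 -314.76552163  230.5312709 ] [-3.1378151  -0.00430165  0.24364144] 34.56847677998306
```

```bash
python3 -m handwheel '[[[0,0,0],[0.0205,-0.0095,0.02],0.6],[[0,0,0],[0.0205,-0.0095,0.02],0.6],[[0,0,0],[0,0,0.03],0.6],[[0,0,0],[0,0,0.03],0.6],[[0,0,0],[0,0,0],0.6]]'
python3 - <<'E'
from h import *
s,im=grab('wrist','w1.png')
print(s['eef_pos'],s['tool_rot'],s['width'])
from scipy.spatial.transform import Rotation as R
T=np.eye(4);T[:3,:3]=R.from_euler('xyz',s['tool_rot']).as_matrix();T[:3,3]=s['eef_pos']
P=T@im['T_tool_cam']
print(np.round(im['T_tool_cam'],3))
a=cv2.cvtColor(im['pixels'],cv2.COLOR_RGB2BGR)
a=cv2.resize(a,(800,600),interpolation=cv2.INTER_CUBIC)
t=np.radians(13.45)
for dx in(-30,0,30):
    p=np.array([615.2+dx*np.cos(t),-286.5+dx*np.sin(t),54]);u=proj(im,p,P)*800/512
    print(u);cv2.circle(a,tuple(int(v) for v in u),4,(0,0,255),1)
cv2.imwrite('pics/w1b.png',a)
import pickle;pickle.dump((im,P),open('w1.pkl','wb'))
E
```

```text
clock: 2.18
eef_pos: [605.0, -290.9, 124.6]
tool_rot: [-3.134, 0.01, 0.236]
force: [-1.4, 0.0, -0.6]
width: 33.9
gripper_force: 0.0
[ 604.9860615  -290.85516137  124.60385112] [-3.13381733  0.00982434  0.23640931] 33.91468751885973
[[ 1.00000e-03  9.44000e-01  3.29000e-01  8.55700e+01]
 [ 1.00000e+00 -1.00000e-03 -0.00000e+00 -1.42900e+00]
 [ 0.00000e+00  3.29000e-01 -9.44000e-01 -1.44202e+02]
 [ 0.00000e+00  0.00000e+00  0.00000e+00  1.00000e+00]]
[402.30774692 361.10843864]
[402.49977778 298.48953938]
[402.70982663 230.00699925]
```

View pics/w1b.png

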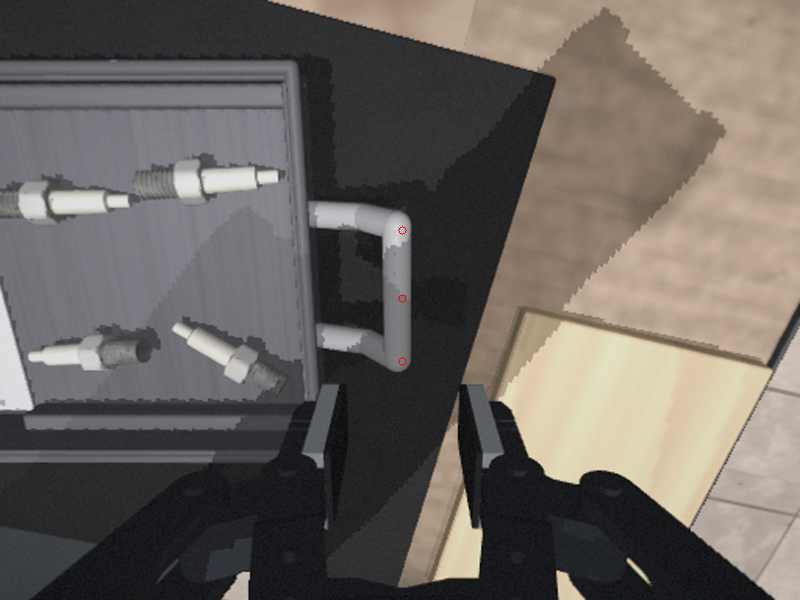

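The wrist view shows the bar's middle at (397,291) against my prediction of (402,298), so the estimate is within about 3 mm.

```bash
python3 - <<'E'
from h import *
import pickle
from scipy.spatial.transform import Rotation as R
im,P=pickle.load(open('w1.pkl','rb'))
h=at(im,397*.64,291*.64,54,P);print(h)
s=ctrl.read_state();print(s['eef_pos'],s['tool_rot'],s['qd'].round(3))
d=h-s['eef_pos'];print(R.from_euler('xyz',s['tool_rot']).inv().apply(d))
E
python3 -m handwheel '[[[0,0,0],[0,0,0],0.6],[[0,0,0],[0,0,0],0.6]]'
```

```text
[ 617.95858107 -283.39863629   54.        ]
[ 606.41334998 -292.22497843  127.78215443] [-3.13669632  0.00660782  0.23541826] [ 0.008 -0.064  0.011 -0.066  0.     0.019 -0.002]
[13.77276466 -5.52906806 73.7207118 ]
clock: 2.4
eef_pos: [610.2, -294.7, 133.4]
tool_rot: [3.139, -0.003, 0.234]
force: [-0.6, -0.6, 0.5]
width: 34.3
gripper_force: 0.0
```

```bash
python3 -m handwheel '[[[0,0,0],[0.005,-0.0036,0.01],0.6],[[0,0,0],[0.005,-0.0036,0.015],0.6],[[0,0,0],[0,0,0.015],0.6],[[0,0,0],[0,0,0.01],0.6],[[0,0,0],[0,0,0.005],0.6]]'
python3 -m handwheel '[[[0,0,0],[0,0,0],0.6],[[0,0,0],[0,0,0],0.6],[[0,0,0],[0,0,0],0.6],[[0,0,0],[0,0,0],0.6],[[0,0,0],[0,0,0],0.6]]'
python3 - <<'E'
from h import *
from scipy.spatial.transform import Rotation as R
s,im=grab('wrist','w2.png')
print(s['eef_pos'],s['tool_rot'],s['qd'].round(3))
T=np.eye(4);T[:3,:3]=R.from_euler('xyz',s['tool_rot']).as_matrix();T[:3,3]=s['eef_pos']
P=T@im['T_tool_cam']
import pickle;pickle.dump((im,P),open('w2.pkl','wb'))
cv2.imwrite('pics/w2b.png',cv2.resize(cv2.imread('pics/w2.png')[80:336,140:396],(600,600),interpolation=cv2.INTER_CUBIC))
E
```

```text
clock: 2.82
eef_pos: [616.4, -283.0, 74.1]
tool_rot: [-3.14, 0.002, 0.236]
force: [-0.3, -0.5, -0.2]
width: 34.6
gripper_force: 0.0
clock: 3.23
eef_pos: [617.7, -284.5, 77.1]
tool_rot: [3.141, -0.001, 0.235]
force: [-0.4, 0.2, 0.0]
width: 34.0
gripper_force: 0.0
[ 617.71682215 -284.49895802   77.11292308] [ 3.14073257e+00 -1.13814294e-03  2.35040837e-01] [ 0.001  0.003 -0.002  0.001  0.    -0.002  0.002]
```

View pics/w2b.png

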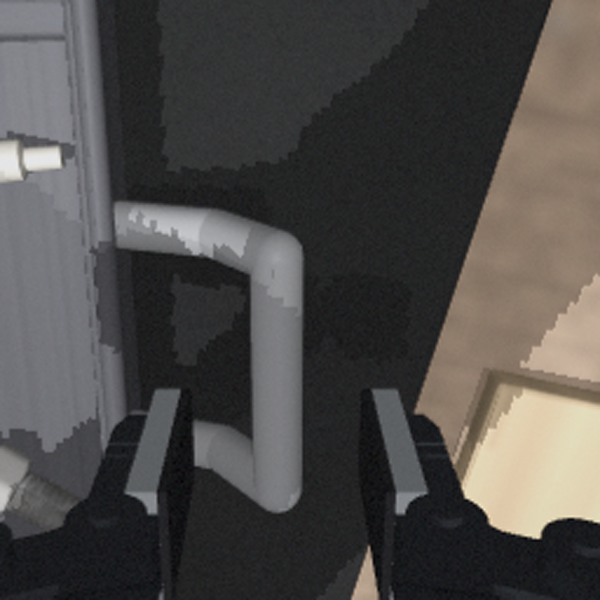

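The bar (column 277) is centred between the fingers; its ends are at rows 235 and 505, so the middle is at about (277,370).

```bash
python3 - <<'E'
from h import *
import pickle
from scipy.spatial.transform import Rotation as R
im,P=pickle.load(open('w2.pkl','rb'))
h=at(im,140+277*256/600,80+370*256/600,55,P);s=ctrl.read_state()
print(h,R.from_euler('xyz',s['tool_rot']).inv().apply(h-s['eef_pos']))
E
```

```text
[ 618.58964712 -283.32732952   55.        ] [ 1.15787858 -0.86528916 22.02976507]
```

```bash
python3 -m handwheel '[[[0,0,0],[0.001,-0.0008,0.012],0.6],[[0,0,0],[0,0,0.014],0.6],[[0,0,0],[0,0,0.01],0.6],[[0,0,0],[0,0,0.006],0.6],[[0,0,0],[0,0,0],0.6]]'
python3 -m handwheel '[[[0,0,0],[0,0,0],0.6],[[0,0,0],[0,0,0],0.7],[[0,0,0],[0,0,0],0.8],[[0,0,0],[0,0,0],0.9],[[0,0,0],[0,0,0],1]]'
python3 -m handwheel '[[[0,0,0],[0,0,0],1],[[0,0,0],[0,0,0],1],[[0,0,0],[0,0,0],1],[[0,0,0],[0,0,0],1],[[0,0,0],[0,0,0],1]]'
```

```text
clock: 3.7
eef_pos: [616.3, -282.4, 31.5]
tool_rot: [-3.139, 0.004, 0.235]
force: [-0.8, -0.9, 1.5]
width: 33.8
gripper_force: 0.0
clock: 4.12
eef_pos: [618.7, -283.8, 35.1]
tool_rot: [3.14, -0.001, 0.235]
force: [1.6, -0.8, 1.1]
width: 9.8
gripper_force: 58.4
clock: 4.53
eef_pos: [618.7, -283.8, 35.1]
tool_rot: [3.14, -0.001, 0.235]
force: [0.3, -1.5, 6.5]
width: 9.8
gripper_force: 58.8
```

Gripped. I'll tip the tray along its arc about the pivot, the first 20° now.

```bash
python3 -m handwheel '[[[0,0,0],[0,-0.0009,-0.0056],1],[[0,0,0],[0,-0.00097,-0.0056],1],[[0,0,0],[0,-0.00227,-0.0112],1],[[0,0,0],[0,-0.00265,-0.0111],1],[[0,0,0],[0,-0.00304,-0.011],1]]'
python3 -m handwheel '[[[0,0,0],[0,-0.00342,-0.0109],1],[[0,0,0],[0,-0.0038,-0.0108],1],[[0,0,0],[0,-0.00418,-0.0106],1],[[0,0,0],[0,-0.00454,-0.0105],1],[[0,0,0],[0,-0.00491,-0.0103],1]]'
python3 -m handwheel '[[[0,0,0],[0,-0.00264,-0.0051],1],[[0,0,0],[0,-0.00264,-0.0051],1],[[0,0,0],[0,0,0],1],[[0,0,0],[0,0,0],1]]'
python3 - <<'E'
from h import *
s,im=grab('top','t2.png')
cv2.imwrite('pics/t2b.png',cv2.resize(cv2.imread('pics/t2.png')[140:260,230:390],(800,600),interpolation=cv2.INTER_CUBIC))
E
```

```text
clock: 4.95
eef_pos: [615.0, -273.0, 79.5]
tool_rot: [-3.141, 0.001, 0.235]
force: [0.2, -1.7, -4.5]
width: 10.0
gripper_force: 58.3
clock: 5.37
eef_pos: [610.9, -252.7, 133.2]
tool_rot: [3.141, -0.0, 0.236]
force: [0.7, -1.2, -4.5]
width: 10.1
gripper_force: 58.3
clock: 5.7
eef_pos: [609.9, -248.2, 142.2]
tool_rot: [3.141, -0.0, 0.235]
force: [0.9, -1.1, -4.4]
width: 9.8
gripper_force: 58.5
```

View pics/t2b.png

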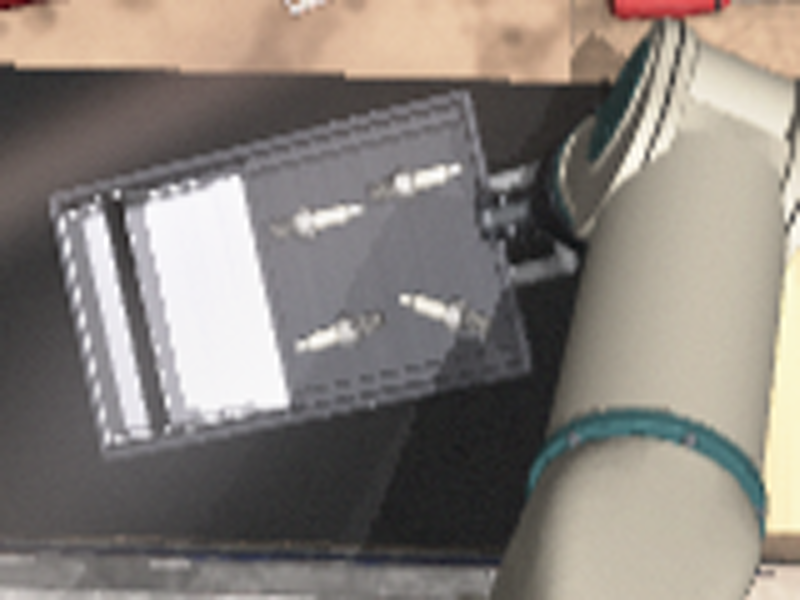

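At 20° of tip the four plugs haven't slid yet. I'll go on to 36°, then hold.

```bash
python3 -m handwheel '[[[0,0,0],[0,-0.0028,-0.005],1],[[0,0,0],[0,-0.0028,-0.005],1],[[0,0,0],[0,-0.003,-0.0049],1],[[0,0,0],[0,-0.003,-0.0049],1],[[0,0,0],[0,0,0],1]]'
python3 -m handwheel '[[[0,0,0],[0,-0.00315,-0.0048],1],[[0,0,0],[0,-0.00315,-0.0048],1],[[0,0,0],[0,-0.0033,-0.0047],1],[[0,0,0],[0,-0.0033,-0.0046],1],[[0,0,0],[0,0,0],1]]'
python3 -m handwheel '[[[0,0,0],[0,-0.00695,-0.0091],1],[[0,0,0],[0,-0.00726,-0.0088],1],[[0,0,0],[0,-0.00756,-0.0086],1],[[0,0,0],[0,-0.0039,-0.0042],1],[[0,0,0],[0,-0.0039,-0.0041],1]]'
python3 -m handwheel '[[[0,0,0],[0,0,0],1],[[0,0,0],[0,0,0],1],[[0,0,0],[0,0,0],1],[[0,0,0],[0,0,0],1],[[0,0,0],[0,0,0],1]]'
python3 - <<'E'
from h import *
s,im=grab('top','t3.png')
s,im=grab('wrist','w3.png')
a=cv2.resize(cv2.imread('pics/t3.png')[140:260,230:350],(480,480),interpolation=cv2.INTER_CUBIC)
b=cv2.resize(cv2.imread('pics/w3.png')[:384,:256],(320,480))
cv2.imwrite('pics/c3.png',np.hstack([a,b]))
E
```

```text
clock: 6.17
eef_pos: [607.3, -236.1, 163.2]
tool_rot: [3.141, -0.001, 0.236]
force: [-0.3, -2.9, -4.6]
width: 9.6
gripper_force: 58.4
clock: 6.58
eef_pos: [604.4, -223.6, 182.3]
tool_rot: [3.141, -0.001, 0.236]
force: [0.8, -3.2, -3.3]
width: 9.7
gripper_force: 58.4
clock: 7.0
eef_pos: [597.2, -194.2, 216.6]
tool_rot: [-3.141, -0.001, 0.237]
force: [0.7, -2.3, -2.6]
width: 9.7
gripper_force: 59.0
clock: 7.42
eef_pos: [596.8, -195.6, 215.1]
tool_rot: [-3.141, 0.001, 0.235]
force: [0.4, -1.2, -4.4]
width: 9.9
gripper_force: 59.0
```

View pics/c3.png

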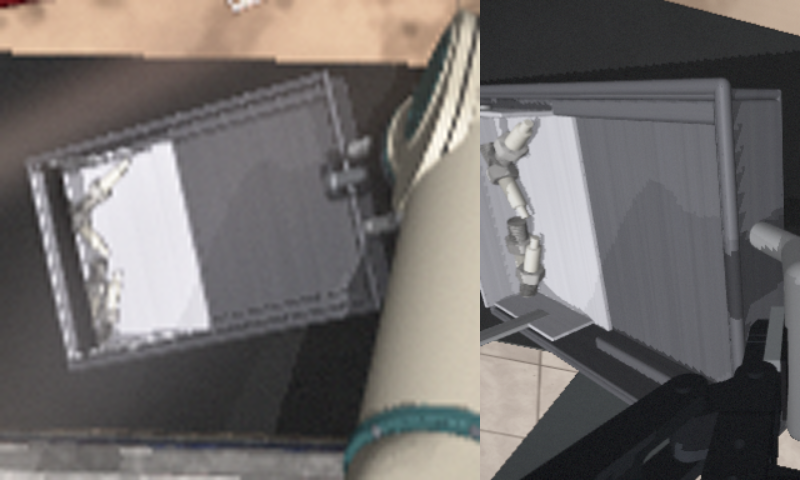

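All four plugs lie in the scoop against its back. Now I'll lower the tray along the same arc.

```bash
python3 -m handwheel '[[[0,0,0],[0,0.0039,0.0041],1],[[0,0,0],[0,0.0039,0.0042],1],[[0,0,0],[0,0.00756,0.0086],1],[[0,0,0],[0,0.00726,0.0088],1],[[0,0,0],[0,0.00695,0.0091],1]]'
python3 -m handwheel '[[[0,0,0],[0,0.0066,0.0093],1],[[0,0,0],[0,0.0063,0.0096],1],[[0,0,0],[0,0.006,0.0098],1],[[0,0,0],[0,0.0056,0.01],1],[[0,0,0],[0,0.00528,0.0102],1]]'
python3 -m handwheel '[[[0,0,0],[0,0.00491,0.0103],1],[[0,0,0],[0,0.00454,0.0105],1],[[0,0,0],[0,0.00418,0.0106],1],[[0,0,0],[0,0.0038,0.0108],1],[[0,0,0],[0,0.00342,0.0109],1]]'
python3 -m handwheel '[[[0,0,0],[0,0.00304,0.011],1],[[0,0,0],[0,0.00265,0.0111],1],[[0,0,0],[0,0.0012,0.0056],1],[[0,0,0],[0,0.0011,0.0056],1],[[0,0,0],[0,0,0],1]]'
python3 -m handwheel '[[[0,0,0],[0,0.0005,0.003],1],[[0,0,0],[0,0.0005,0.003],1],[[0,0,0],[0,0.0005,0.003],1],[[0,0,0],[0,0.0004,0.002],1],[[0,0,0],[0,0,0],1]]'
python3 -m handwheel '[[[0,0,0],[0,0,0],1],[[0,0,0],[0,0,0],1],[[0,0,0],[0,0,0],1],[[0,0,0],[0,0,0],1]]'
```

```text
clock: 7.93
eef_pos: [603.6, -223.8, 179.2]
tool_rot: [-3.139, 0.001, 0.235]
force: [-0.3, 1.9, -4.1]
width: 9.5
gripper_force: 59.0
clock: 8.35
eef_pos: [610.8, -253.6, 130.6]
tool_rot: [-3.141, 0.001, 0.235]
force: [-0.8, 4.6, -3.9]
width: 10.0
gripper_force: 58.4
clock: 8.77
eef_pos: [615.9, -273.9, 77.7]
tool_rot: [-3.142, -0.0, 0.235]
force: [-1.1, 4.0, -2.9]
width: 9.7
gripper_force: 58.4
clock: 9.18
eef_pos: [617.2, -281.5, 44.4]
tool_rot: [-3.141, 0.001, 0.235]
force: [-1.3, 3.4, -2.6]
width: 9.6
gripper_force: 58.6
clock: 9.6
eef_pos: [618.5, -283.6, 38.4]
tool_rot: [3.141, -0.001, 0.235]
force: [-8.8, 7.7, 22.0]
width: 9.5
gripper_force: 62.2
clock: 9.93
eef_pos: [618.4, -283.2, 38.8]
tool_rot: [3.141, -0.001, 0.236]
force: [-8.3, 7.4, 20.2]
width: 9.7
gripper_force: 62.1
```

```bash
python3 -m handwheel '[[[0,0,0],[0,0,-0.001],1],[[0,0,0],[0,0,-0.001],0.9],[[0,0,0],[0,0,0],0.8],[[0,0,0],[0,0,0],0.65],[[0,0,0],[0,0,0],0.6]]'
python3 -m handwheel '[[[0,0,0],[0,0,0],0.6],[[0,0,0],[0,0,-0.008],0.6],[[0,0,0],[0,0,-0.015],0.6],[[0,0,0],[0,0,-0.03],0.6],[[0,0,0],[0,0,-0.04],0.6]]'
python3 -m handwheel '[[[0,0,0],[0,0,-0.04],0.5],[[0,0,0],[0,0,-0.04],0.4],[[0,0,0],[0,-0.02,-0.02],0.3],[[0,0,0],[-0.01,-0.03,0],0.3],[[0,0,0],[-0.01,-0.03,0],0.3]]'
python3 -m handwheel '[[[0,0,0],[-0.005,-0.03,0],0.3],[[0,0,0],[-0.005,-0.03,0],0.3],[[0,0,0],[0,-0.02,0],0.3],[[0,0,0],[0,0,0],0.3],[[0,0,0],[0,0,0],0.3]]'
python3 -m handwheel '[[[0,0,0],[0,0,0],0.3],[[0,0,0],[0,0,0],0.3],[[0,0,0],[0,0,0],0.3]]'
python3 - <<'E'
from h import *
from scipy.spatial.transform import Rotation as R
import pickle
s,im=grab('wrist','w4.png')
T=np.eye(4);T[:3,:3]=R.from_euler('xyz',s['tool_rot']).as_matrix();T[:3,3]=s['eef_pos']
P=T@im['T_tool_cam'];pickle.dump((im,P),open('w4.pkl','wb'))
s,it=grab('top','t4.png');pickle.dump((s,it),open('t4.pkl','wb'))
a=cv2.resize(cv2.imread('pics/t4.png')[150:246,230:358],(640,480),interpolation=cv2.INTER_CUBIC)
b=cv2.resize(cv2.imread('pics/w4.png'),(800,600),interpolation=cv2.INTER_CUBIC)
cv2.imwrite('pics/t4b.png',a);cv2.imwrite('pics/w4b.png',b)
E
```

```text
clock: 10.35
eef_pos: [619.3, -285.5, 37.6]
tool_rot: [3.137, -0.002, 0.235]
force: [0.4, -0.6, 0.5]
width: 33.9
gripper_force: 0.0
clock: 10.77
eef_pos: [616.3, -282.7, 128.9]
tool_rot: [-3.139, 0.004, 0.235]
force: [0.3, -0.0, -0.0]
width: 33.8
gripper_force: 0.0
clock: 11.18
eef_pos: [581.2, -210.6, 233.1]
tool_rot: [3.138, -0.006, 0.234]
force: [-0.7, 0.9, -1.3]
width: 59.9
gripper_force: 0.0
clock: 11.6
eef_pos: [552.2, -133.7, 231.1]
tool_rot: [3.141, -0.002, 0.238]
force: [0.2, -1.0, 0.6]
width: 59.8
gripper_force: 0.0
clock: 11.85
eef_pos: [551.8, -136.2, 229.7]
tool_rot: [3.141, -0.0, 0.233]
force: [-0.4, -0.2, 0.0]
width: 59.8
gripper_force: 0.0
```

View pics/w4b.png

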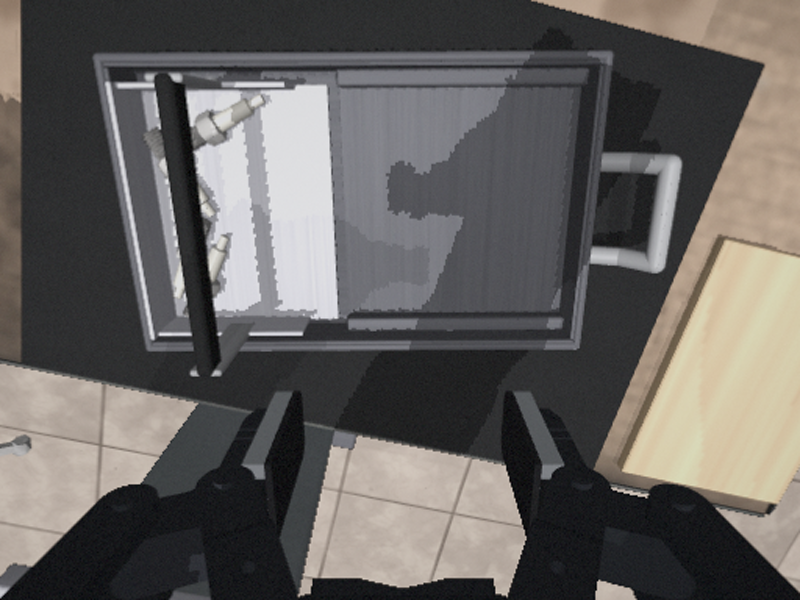

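The tray is flat and all four plugs are in the scoop near its back. The strap runs from (163,78) to (203,372).

```bash
python3 - <<'E'
from h import *
import pickle
from scipy.spatial.transform import Rotation as R
im,P=pickle.load(open('w4.pkl','rb'))
f=lambda u,v,z:at(im,u*.64-.2,v*.64-.2,z,P)
r=np.array([f(*p,46)for p in[(95,54),(612,52),(580,348),(148,350)]]);c=r.mean(0)
print(r.round(),[np.linalg.norm(r[i]-r[i-1]).round(1) for i in range(4)],c)
yd=r[0]+r[3]-r[1]-r[2];yd/=np.linalg.norm(yd);print(np.degrees(np.arctan2(yd[1],yd[0])))
print('grip pred',c+yd*(140-2-60+5)) 
s,it=pickle.load(open('t4.pkl','rb'))
t=np.radians(13.45);g=np.array([548.1,-26.9,106])
p0=P@np.linalg.inv(np.eye(4))
for k in(-75,0,75):
    print(proj(im,g+k*np.array([np.cos(t),np.sin(t),0]),P)/.64)
# offsets in tool frame
s=ctrl.read_state();Rt=R.from_euler('xyz',s['tool_rot'])
gl=[f(163,78,106),f(203,372,106)];print(gl,np.linalg.norm(gl[0]-gl[1]))
e=np.array(gl[0]-gl[1]);print(np.degrees(np.arctan2(e[1],e[0])))
print(s['eef_pos'],Rt.inv().apply(np.mean(gl,0)-s['eef_pos']))
E
```

```text
[[ 627.   62.   46.]
 [ 696. -222.   46.]
 [ 519. -267.   46.]
 [ 449.   19.   46.]] [np.float64(183.6), np.float64(293.0), np.float64(183.4), np.float64(294.7)] [ 572.78937169 -102.10714274   46.        ]
103.66911577472304
grip pred [553.17527514 -21.45798145  46.        ]
[215.84648765 376.19358115]
[198.9856669  247.07073546]
[178.63793371  92.24127672]
[array([625.68494809,  -1.57993095, 106.        ]), array([476.27827404, -36.76838973, 106.        ])] 153.49456629308105
13.252854745380166
[ 551.67076784 -135.70308319  229.43988617] [  26.32495397 -113.56804143  123.39435587]
```

View pics/t4b.png

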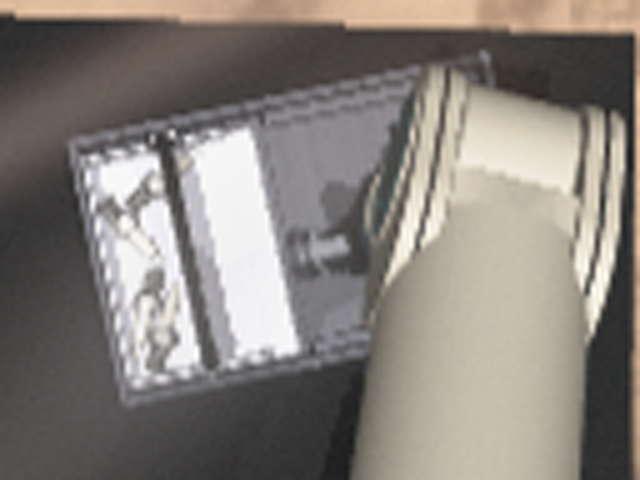

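The top view confirms that the plugs are inside the scoop and the tray shifted about 4 mm toward +y. I'll hover over the strap and check from near.

```bash
python3 -m handwheel '[[[0,0,0],[0.006,-0.028,0],0.3],[[0,0,0],[0.007,-0.028,0],0.3],[[0,0,0],[0.007,-0.028,0.01],0.3],[[0,0,0],[0.006,-0.027,0.02],0.3],[[0,0,0],[0,0,0.02],0.3]]'
python3 -m handwheel '[[[0,0,0],[0,0,0.02],0.3],[[0,0,0],[0,0,0.015],0.3],[[0,0,0],[0,0,0.01],0.3],[[0,0,0],[0,0,0],0.3],[[0,0,0],[0,0,0],0.3]]'
python3 -m handwheel '[[[0,0,0],[0,0,0],0.3],[[0,0,0],[0,0,0],0.3],[[0,0,0],[0,0,0],0.3]]'
python3 - <<'E'
from h import *
from scipy.spatial.transform import Rotation as R
import pickle
s,im=grab('wrist','w5.png')
T=np.eye(4);T[:3,:3]=R.from_euler('xyz',s['tool_rot']).as_matrix();T[:3,3]=s['eef_pos']
P=T@im['T_tool_cam'];pickle.dump((im,P),open('w5.pkl','wb'));print(s['eef_pos'],s['tool_rot'])
cv2.imwrite('pics/w5b.png',cv2.resize(cv2.imread('pics/w5.png'),(800,600),interpolation=cv2.INTER_CUBIC))
E
```

```text
clock: 12.37
eef_pos: [551.9, -13.4, 179.5]
tool_rot: [-3.138, -0.003, 0.243]
force: [0.3, -0.1, -0.3]
width: 59.7
gripper_force: 0.0
clock: 12.78
eef_pos: [551.1, -21.1, 134.4]
tool_rot: [-3.142, 0.001, 0.234]
force: [0.3, 0.2, 0.4]
width: 59.7
gripper_force: 0.0
clock: 13.03
eef_pos: [551.7, -20.8, 135.5]
tool_rot: [3.141, -0.002, 0.235]
force: [-0.8, 0.2, -0.0]
width: 59.7
gripper_force: 0.0
[551.70542152 -20.7531774  135.47759964] [ 3.14115859e+00 -1.84342139e-03  2.35028468e-01]
```

View pics/w5b.png

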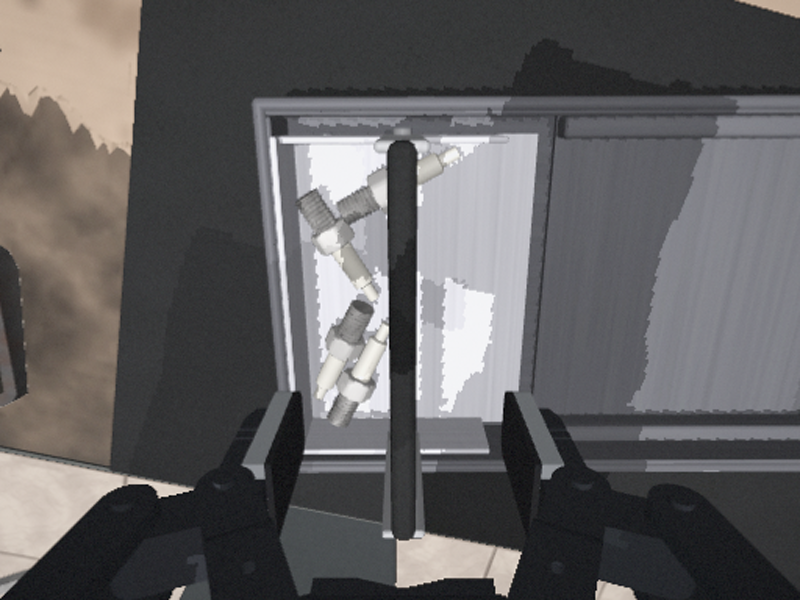

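The strap (column 403, rows 140–538) is centred between the fingers, and all four plugs are lying well inside.

```bash
python3 - <<'E'
from h import *
import pickle
from scipy.spatial.transform import Rotation as R
im,P=pickle.load(open('w5.pkl','rb'))
a,b=[at(im,403*.64,v*.64,106,P) for v in(140,538)];s=ctrl.read_state();m=(a+b)/2
print(a,b,np.linalg.norm(a-b),np.degrees(np.arctan2(*(a-b)[1::-1])),R.from_euler('xyz',s['tool_rot']).inv().apply(m-s['eef_pos']))
E
```

```text
[628.09992445  -1.21834421 106.        ] [474.4955928  -38.26140991 106.        ] 158.00784605741762 13.558505433084294 [-0.08239224 -0.99755074 29.36171152]
```

```bash
python3 -m handwheel '[[[0,0,0],[0,-0.0005,0.015],0.3],[[0,0,0],[0,0,0.017],0.3],[[0,0,0],[0,0,0.015],0.4],[[0,0,0],[0,0,0.01],0.5],[[0,0,0],[0,0,0],0.5]]'
python3 -m handwheel '[[[0,0,0],[0,0,0],0.5],[[0,0,0],[0,0,0],0.6],[[0,0,0],[0,0,0],0.7],[[0,0,0],[0,0,0],0.8],[[0,0,0],[0,0,0],0.9]]'
python3 -m handwheel '[[[0,0,0],[0,0,0],1],[[0,0,0],[0,0,0],1],[[0,0,0],[0,0,0],1],[[0,0,0],[0,0,0],1],[[0,0,0],[0,0,0],1]]'
python3 -m handwheel '[[[0,0,0],[0,0,-0.001],1],[[0,0,0],[0,0,-0.002],1],[[0,0,0],[0,0,-0.003],1],[[0,0,0],[0,0,-0.004],1],[[0,0,0],[0,0,-0.004],1]]'
python3 -m handwheel '[[[0,0,0],[0,0,-0.004],1],[[0,0,0],[0,0,-0.003],1],[[0,0,0],[0,0,-0.001],1],[[0,0,0],[0,0,0],1],[[0,0,0],[0,0,0],1]]'
```

```text
clock: 13.5
eef_pos: [549.7, -20.1, 76.0]
tool_rot: [-3.141, 0.003, 0.235]
force: [-0.2, 0.1, -0.5]
width: 42.6
gripper_force: 0.0
clock: 13.92
eef_pos: [551.7, -20.8, 78.3]
tool_rot: [3.14, -0.002, 0.235]
force: [-0.9, 1.6, 2.8]
width: 9.4
gripper_force: 37.1
clock: 14.33
eef_pos: [551.7, -20.7, 78.4]
tool_rot: [3.141, -0.002, 0.235]
force: [-1.1, -1.8, 6.8]
width: 8.9
gripper_force: 59.1
clock: 14.75
eef_pos: [550.5, -20.4, 91.5]
tool_rot: [3.141, 0.001, 0.235]
force: [0.0, -1.3, -4.5]
width: 9.2
gripper_force: 58.3
clock: 15.17
eef_pos: [551.1, -20.2, 99.7]
tool_rot: [3.141, -0.001, 0.235]
force: [0.7, -3.1, -2.8]
width: 8.8
gripper_force: 58.5
```

Lifted; the weight matches the loaded scoop. I'll check the board's near-left corner from the settled wrist pictures.

```bash
python3 - <<'E'
from h import *
import pickle
im,P=pickle.load(open('w2.pkl','rb'));print(at(im,140+492*.4267,80+373*.4267,12,P))
im,P=pickle.load(open('w4.pkl','rb'));print(at(im,727*.64,239*.64,12,P),at(im,622*.64,471*.64,12,P))
E
python3 -m handwheel '[[[0,0,0],[0,0,-0.005],1],[[0,0,0],[0,0,-0.01],1],[[0,0,0],[0,0,-0.012],1],[[0,0,0],[0,0,-0.012],1],[[0,0,0],[0,0,-0.012],1]]'
python3 -m handwheel '[[[0,0,0],[0,0,-0.012],1],[[0,0,0],[0,0,-0.01],1],[[0,0,0],[0,0,-0.006],1],[[0,0,0],[0,0,-0.002],1],[[0,0,0],[0,0,0],1]]'
```

```text
[ 611.33701228 -350.56155827   12.        ]
[ 609.22135244 -354.96249312   12.        ] [ 409.77007306 -354.44456949   12.        ]
clock: 15.58
eef_pos: [550.5, -19.0, 151.6]
tool_rot: [-3.14, 0.0, 0.236]
force: [0.3, 0.1, -3.3]
width: 9.6
gripper_force: 58.6
clock: 16.0
eef_pos: [551.0, -19.8, 181.0]
tool_rot: [-3.141, -0.001, 0.235]
force: [1.0, 0.1, -3.5]
width: 9.2
gripper_force: 58.6
```

```bash
python3 -m handwheel '[[[0,0,0],[-0.0007,0.0019,0],1],[[0,0,0],[-0.0013,0.0038,0],1],[[0,0,0],[-0.002,0.0057,0],1],[[0,0,0],[-0.0027,0.0075,0],1],[[0,0,0],[-0.0033,0.0094,0],1]]'
python3 -m handwheel '[[[0,0,0],[-0.004,0.0113,0],1],[[0,0,0],[-0.004,0.0113,0],1],[[0,0,0],[-0.004,0.0113,0],1],[[0,0,0],[-0.004,0.0113,0],1],[[0,0,0],[-0.004,0.0113,0],1]]'
python3 -m handwheel '[[[0,0,0],[-0.004,0.0113,0],1],[[0,0,0],[-0.004,0.0113,0],1],[[0,0,0],[-0.004,0.0113,0],1],[[0,0,0],[-0.004,0.0113,0],1],[[0,0,0],[-0.004,0.0113,0],1]]'
python3 -m handwheel '[[[0,0,0],[-0.004,0.0113,0],1],[[0,0,0],[-0.004,0.0113,0],1],[[0,0,0],[-0.004,0.0113,0],1],[[0,0,0],[-0.004,0.0113,0],1],[[0,0,0],[-0.004,0.0113,0],1]]'
python3 -m handwheel '[[[0,0,0],[-0.004,0.0113,0],1],[[0,0,0],[-0.004,0.0113,0],1],[[0,0,0],[-0.004,0.0113,0],1],[[0,0,0],[-0.004,0.0113,0],1],[[0,0,0],[-0.004,0.0113,0],1]]'
python3 -m handwheel '[[[0,0,0],[-0.004,0.0113,0],1],[[0,0,0],[-0.004,0.0113,0],1],[[0,0,0],[-0.004,0.0113,0],1],[[0,0,0],[-0.004,0.0113,0],1],[[0,0,0],[-0.0035,0.01,0],1]]'
python3 -m handwheel '[[[0,0,0],[-0.003,0.0085,0],1],[[0,0,0],[-0.0027,0.0075,0],1],[[0,0,0],[-0.0027,0.0075,0],1],[[0,0,0],[-0.0025,0.007,0],1],[[0,0,0],[-0.002,0.006,0],1]]'
python3 -m handwheel '[[[0,0,0],[-0.0017,0.0047,0],1],[[0,0,0],[-0.0013,0.0038,0],1],[[0,0,0],[-0.001,0.0028,0],1],[[0,0,0],[-0.0007,0.0019,0],1],[[0,0,0],[-0.0003,0.001,0],1]]'
```

```text
clock: 16.42
eef_pos: [547.5, -50.7, 180.1]
tool_rot: [-3.141, 0.001, 0.236]
force: [0.5, -0.3, -2.9]
width: 8.9
gripper_force: 58.6
clock: 16.83
eef_pos: [541.2, -111.3, 180.5]
tool_rot: [3.141, 0.0, 0.234]
force: [-0.0, 0.9, -3.7]
width: 9.2
gripper_force: 58.6
clock: 17.25
eef_pos: [535.1, -170.4, 180.5]
tool_rot: [-3.142, -0.0, 0.235]
force: [-0.4, 0.2, -3.4]
width: 9.1
gripper_force: 58.6
clock: 17.67
eef_pos: [528.8, -230.0, 180.5]
tool_rot: [-3.142, 0.0, 0.235]
force: [-0.7, -0.3, -4.0]
width: 8.9
gripper_force: 58.6
clock: 18.08
eef_pos: [522.5, -289.6, 180.5]
tool_rot: [-3.142, -0.0, 0.235]
force: [-0.6, -0.1, -4.5]
width: 9.1
gripper_force: 58.6
clock: 18.5
eef_pos: [516.3, -348.2, 180.5]
tool_rot: [3.141, 0.0, 0.235]
force: [-0.4, 0.1, -4.0]
width: 9.2
gripper_force: 58.6
clock: 18.92
eef_pos: [512.4, -385.8, 180.5]
tool_rot: [3.142, 0.0, 0.235]
force: [0.1, -0.4, -3.7]
width: 8.9
gripper_force: 58.6
clock: 19.33
eef_pos: [510.9, -400.2, 180.5]
tool_rot: [-3.141, -0.0, 0.235]
force: [-0.8, -0.0, -3.3]
width: 8.9
gripper_force: 58.6
```

```bash
python3 -m handwheel '[[[0,0,0.5],[0,0,0],1],[[0,0,1],[0,0,0],1],[[0,0,1.5],[0,0,0],1],[[0,0,1.5],[0,0,0],1],[[0,0,1.5],[0,0,0],1]]'
python3 -m handwheel '[[[0,0,1.5],[0,0,0],1],[[0,0,1.5],[0,0,0],1],[[0,0,1.5],[0,0,0],1],[[0,0,1.2],[0,0,0],1],[[0,0,1],[0,0,0],1]]'
python3 -m handwheel '[[[0,0,0.5],[0,0,0],1],[[0,0,0.3],[0,0,0],1],[[0,0,0],[0,0,0],1],[[0,0,0],[0,0,0],1],[[0,0,0],[0,0,0],1]]'
python3 - <<'E'
from h import *
from scipy.spatial.transform import Rotation as R
import pickle
s,im=grab('wrist','w6.png')
T=np.eye(4);T[:3,:3]=R.from_euler('xyz',s['tool_rot']).as_matrix();T[:3,3]=s['eef_pos']
P=T@im['T_tool_cam'];pickle.dump((im,P),open('w6.pkl','wb'));print(s['eef_pos'],s['tool_rot'])
a=cv2.resize(cv2.imread('pics/w6.png'),(800,600),interpolation=cv2.INTER_CUBIC)
cv2.imwrite('pics/w6b.png',a)
E
```

```text
clock: 19.75
eef_pos: [511.1, -399.8, 180.5]
tool_rot: [-3.141, -0.0, 0.128]
force: [0.5, 0.8, -4.1]
width: 9.1
gripper_force: 58.6
clock: 20.17
eef_pos: [511.0, -400.1, 180.5]
tool_rot: [3.142, -0.0, 0.012]
force: [-0.0, -0.2, -4.3]
width: 9.3
gripper_force: 58.6
clock: 20.58
eef_pos: [510.9, -400.1, 180.5]
tool_rot: [-3.142, -0.0, -0.0]
force: [-0.9, -0.3, -4.2]
width: 9.2
gripper_force: 58.6
[ 510.92677704 -400.12212409  180.52485405] [-3.14155666e+00 -3.20544095e-05 -3.79938919e-04]
```

View pics/w6b.png

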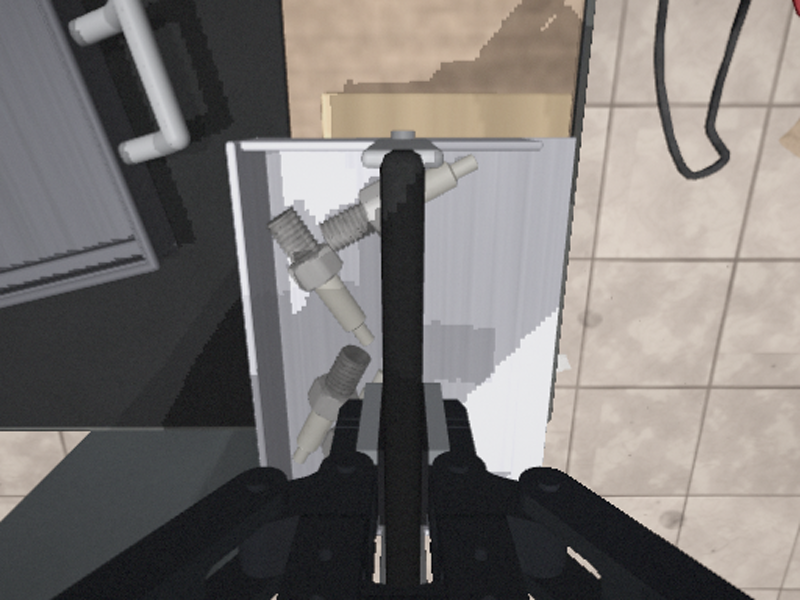

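The plugs stay put in the level scoop. The board's far edge shows at row 94, from column 322 to 573, and it's aligned with the tool.

```bash
python3 - <<'E'
from h import *
import pickle
im,P=pickle.load(open('w6.pkl','rb'))
print(at(im,322*.64,94*.64,12,P),at(im,573*.64,94*.64,12,P))
E
```

```text
[ 608.24467956 -354.09323195   12.        ] [ 608.3117535  -493.10749043   12.        ]
```

```bash
python3 -m handwheel '[[[0,0,0],[-0.0004,0.002,0],1],[[0,0,0],[-0.0005,0.0035,0],1],[[0,0,0],[-0.0005,0.004,0],1],[[0,0,0],[-0.0005,0.004,0],1],[[0,0,0],[-0.0005,0.003,0],1]]'
python3 -m handwheel '[[[0,0,0],[0,0.002,0.002],1],[[0,0,0],[0,0,0.004],1],[[0,0,0],[0,0,0.006],1],[[0,0,0],[0,0,0.008],1],[[0,0,0],[0,0,0.01],1]]'
python3 -m handwheel '[[[0,0,0],[0,0,0.01],1],[[0,0,0],[0,0,0.01],1],[[0,0,0],[0,0,0.01],1],[[0,0,0],[0,0,0.01],1],[[0,0,0],[0,0,0.008],1]]'
python3 -m handwheel '[[[0,0,0],[0,0,0.007],1],[[0,0,0],[0,0,0.005],1],[[0,0,0],[0,0,0.003],1],[[0,0,0],[0,0,0.001],1],[[0,0,0],[0,0,0],1]]'
python3 -m handwheel '[[[0,0,0],[0,0,0],1],[[0,0,0],[0,0,0],1]]'
```

```text
clock: 21.05
eef_pos: [508.2, -417.6, 180.5]
tool_rot: [3.141, 0.0, -0.001]
force: [0.1, 0.1, -3.2]
width: 9.1
gripper_force: 58.5
clock: 21.47
eef_pos: [508.8, -418.3, 149.8]
tool_rot: [-3.142, -0.0, 0.0]
force: [0.4, -1.1, -4.4]
width: 9.1
gripper_force: 58.6
clock: 21.88
eef_pos: [508.2, -418.3, 100.9]
tool_rot: [-3.141, 0.001, -0.0]
force: [-0.9, -0.5, -3.8]
width: 9.1
gripper_force: 58.6
clock: 22.3
eef_pos: [508.6, -418.7, 86.5]
tool_rot: [3.141, -0.0, -0.0]
force: [0.4, -0.3, -3.7]
width: 9.0
gripper_force: 58.6
clock: 22.47
eef_pos: [508.9, -418.9, 87.1]
tool_rot: [3.141, -0.001, -0.0]
force: [0.3, 0.8, -3.9]
width: 9.1
gripper_force: 58.6
```

Next, 8 mm more at a crawl.

```bash
python3 -m handwheel '[[[0,0,0],[0,0,0.0015],1],[[0,0,0],[0,0,0.002],1],[[0,0,0],[0,0,0.0015],1],[[0,0,0],[0,0,0.001],1],[[0,0,0],[0,0,0],1]]'
python3 -m handwheel '[[[0,0,0],[0,0,0.001],1],[[0,0,0],[0,0,0.001],1],[[0,0,0],[0,0,0.0005],1],[[0,0,0],[0,0,0],1],[[0,0,0],[0,0,0],1]]'
```

```text
clock: 22.88
eef_pos: [508.3, -418.4, 80.1]
tool_rot: [-3.141, 0.0, -0.0]
force: [0.6, 0.5, -3.5]
width: 9.2
gripper_force: 58.6
clock: 23.3
eef_pos: [508.6, -418.7, 78.5]
tool_rot: [3.141, -0.0, -0.0]
force: [-1.8, 0.5, -0.0]
width: 8.7
gripper_force: 59.3
```

```bash
python3 -m handwheel '[[[0,0,0],[0,0,0.0005],1],[[0,0,0],[0,0,0],1],[[0,0,0],[0,0,0],1]]'
python3 -m handwheel '[[[0,0,0],[0,0,0],0.9],[[0,0,0],[0,0,0],0.85],[[0,0,0],[0,0,0],0.75],[[0,0,0],[0,0,0],0.6],[[0,0,0],[0,0,0],0.5]]'
python3 -m handwheel '[[[0,0,0],[0,0,0],0.4],[[0,0,0],[0,0,0],0.4],[[0,0,0],[0,0,-0.005],0.4],[[0,0,0],[0,0,-0.01],0.4],[[0,0,0],[0,0,-0.02],0.4]]'
python3 -m handwheel '[[[0,0,0],[0,0,-0.03],0.4],[[0,0,0],[0,0,-0.03],0.4],[[0,0,0],[0,0,-0.03],0.4],[[0,0,0],[0,0,-0.02],0.4],[[0,0,0],[0,0,0],0.4]]'
python3 -m handwheel '[[[0,0,0],[-0.03,0,-0.01],0.4],[[0,0,0],[-0.03,0,0],0.4],[[0,0,0],[-0.03,0,0],0.4],[[0,0,0],[0,0,0],0.4],[[0,0,0],[0,0,0],0.4]]'
python3 -m handwheel '[[[0,0,0],[0,0,0],0.4],[[0,0,0],[0,0,0],0.4],[[0,0,0],[0,0,0],0.4]]'
python3 - <<'E'
from h import *
from scipy.spatial.transform import Rotation as R
import pickle
s,im=grab('wrist','w7.png')
T=np.eye(4);T[:3,:3]=R.from_euler('xyz',s['tool_rot']).as_matrix();T[:3,3]=s['eef_pos']
P=T@im['T_tool_cam'];pickle.dump((im,P),open('w7.pkl','wb'))
cv2.imwrite('pics/w7b.png',cv2.resize(cv2.imread('pics/w7.png'),(800,600),interpolation=cv2.INTER_CUBIC))
E
```

```text
clock: 23.55
eef_pos: [508.6, -418.7, 78.5]
tool_rot: [3.141, -0.0, -0.0]
force: [-2.7, 1.2, 5.5]
width: 8.9
gripper_force: 59.9
clock: 23.97
eef_pos: [508.7, -418.7, 77.4]
tool_rot: [3.141, -0.0, -0.0]
force: [0.2, 0.1, 0.4]
width: 42.3
gripper_force: 0.0
clock: 24.38
eef_pos: [507.4, -417.6, 111.5]
tool_rot: [-3.139, 0.003, -0.0]
force: [1.2, -0.1, 0.3]
width: 51.3
gripper_force: 0.0
clock: 24.8
eef_pos: [511.0, -420.9, 229.2]
tool_rot: [3.135, -0.009, -0.001]
force: [0.0, -0.1, 0.6]
width: 51.4
gripper_force: 0.0
clock: 25.22
eef_pos: [416.6, -419.1, 233.1]
tool_rot: [3.141, 0.0, -0.004]
force: [0.7, 0.0, 0.6]
width: 51.3
gripper_force: 0.0
clock: 25.47
eef_pos: [419.9, -418.1, 232.3]
tool_rot: [-3.141, -0.001, 0.001]
force: [0.4, -0.1, -0.1]
width: 51.3
gripper_force: 0.0
```

View pics/w7b.png

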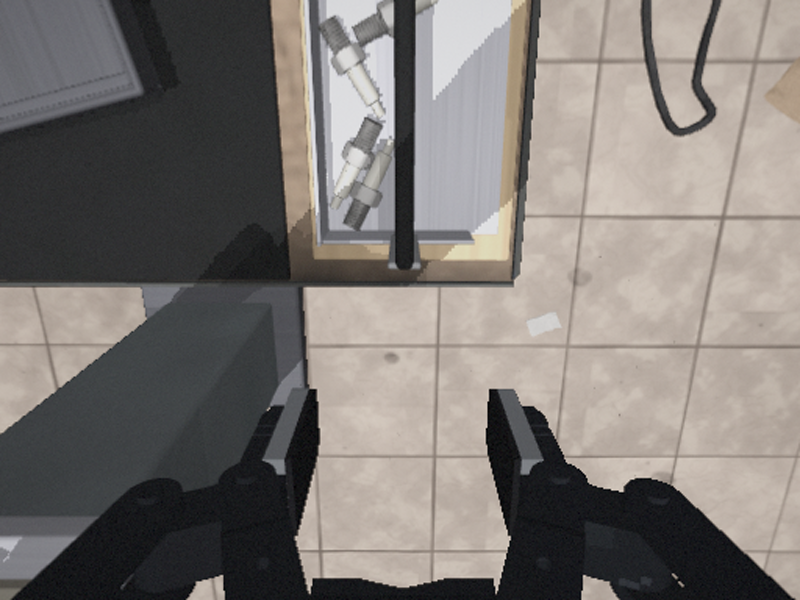

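The scoop stands square on the board with about equal margins and all four plugs inside. The gripper is clear, so I'm handing in.

```bash
python3 -c "
from cell import ctrl
print(ctrl.finish_job())"
```

```text
the job is handed in; nothing more can be done
None
```

I tipped the tray until all four plugs slid into the scoop and laid it flat on its mat about 4 mm from where it started; the scoop now stands level in the middle of the board with all four plugs in it, and I handed the job in at about 25.5 s.

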